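Press a dowel pin home with the bench quick clamp

ROBOT

A 6-joint arm with a two-finger parallel gripper is mounted at the origin on a cart in front of the work surface, level with it; the furniture and walls round the work are solid. World frame = base frame: x ahead of the robot, y to its left, z up, the work surface at z = 0. Lengths are in m, angles in rad, forces in N, time in s.
With the tool pointing down it reaches from about 0.375 to 0.975 m from the base axis. Payload 3.8 kg.
Tool frame: the origin (TCP) lies at the very end of the fingers, on their centre line; the grasp point (between the pads) lies robot.grasp_offset behind it (robot.grasp_offset is the distance from the TCP to the grasp point, in m); z points along the fingers, y is the line along which they close (so a half turn about z gives the same grasp; the last joint's range is limited). The gripper opens to 85 mm and grips with 20 to 120 N. Pads are 22 mm wide; open, the fingers measure 114 mm over their backs; the gripper's body (76 mm by 85 mm) begins 54 mm behind the grasp point. The pads swing forward as they close: fully open they stand 13 mm farther back than shut.
Start: joints at [-1.234, 0.264, 1.604, -0, 1.274, -0.037], TCP at [0.246, -0.628, 0.231] pointing down, gripper open.
Joint ranges: [-2.63, 2.63], [-0.94, 2.18], [0.31, 2.57], [-1.31, 4.45], [0, 2.66], [-2.55, 2.55]. Speed limits (rad/s): [2.57, 2.57, 3.14, 3.14, 3.14, 3.14].

INTERFACE

Orientations are given as a unit quaternion [x, y, z, w].
In Python, from plant import robot gives the robot as it stands.
- The arm moves only by the tool apply_moves, never from a script. Its arguments are lists of equal length, an entry for each row: "grip": the opening, from -1 (shut) to 1 (fully open); "travel": the shift along the world's x, y, z in m, a list of three; "spin": the turn about the world's z in rad. A call has 1 to 5 rows; each row shifts and turns the commanded pose from where the row before left it; what a row does not reach is not made up. A row lasts 1/12 s, in which the tool goes at most 41.7 mm and 7.16 degrees, less where a joint would pass 70% of its speed; a pose out of reach is approached as far as the arm can. A call with a gripper value outside its range is refused whole. The fingers move at their own pace and stop on an object; the grip force is fixed at half the most. Time passes only in rows, so rows that do not move let the fingers close. It gives the time, the measured TCP pose, the force, the opening and the grip force at its end, in the units of the state.
- robot.state(): the state, without advancing time (a new reading comes with each control period).
- robot.get_image(name): name is "scene" or "top" or "wrist"; returns the picture (420x560x3 uint8, red, green, blue); there is no depth.
- robot.camera_model(name): a dict with "intrinsics" (3x3 intrinsics, pixels), "k1" (the pictures are not rectified: a ray, as slopes to the right and down, at radius r is drawn at 1 + k1 r^2 times it, then the intrinsics apply), "xyz" and "attitude" of the camera in the world. Camera axes: x right, y down, z forward; pixel columns grow to the right and rows downward; lengths in m; the calibration is good to about 2 mm. A picture is of the moment at which its call begins: read the wrist's pose just before it. camera_model takes no time and is no camera call; for the wrist camera it gives the pose at the moment of the call.
- robot.finish_job(): hands the job in; it is judged then, once.
The state is a dict: "clock": time; "joint_positions": joint angles; "qd": joint speeds; "joint_torque": joint torques, N m; "ee_pos": TCP position; "eef_rot": TCP orientation; "wrist_force": force on the tool from outside, world axes, zero at the start; "moment": the same for the moment, N m; "finger_gap": finger opening in m; "grip_force": force on a finger pad.
Only numpy, scipy, OpenCV 4.12 (cv2) and the standard library are available. Lean on these libraries where they do the work, as an engineer would, in place of code of your own. Each camera call takes 0.05 s, during which the arm holds its last target. There are 200 camera calls.

TASK

Use the bench quick clamp to press the dowel pin fully home in the aluminium block: pump the trigger until the jaw has driven the pin's head against the block, then press the release lever so that the jaw slides all the way back. Let the clamp do the work: do not push the jaw or the pin directly.

Things in the scene. Friction and masses are not known exactly. Their poses are not given: they have to be found in the camera images.
- trigger_pad (a point): Trigger: oblong white ribbed plate, 44 x 24 x 8 mm, at the clamp's rear, top about 125 mm above the table; point = middle of its top face. x axis: forward along the clamp, to the block. Pressed straight down about 32 mm it meets its stop (3-15 N, brief knocks to 30 N as teeth catch); it springs back up. A full stroke advances the jaw one 12 mm notch; let it rise fully between. Extra strokes do no harm.
- release_pad (a point): Release lever: round white disc, 28 mm across, 7 mm thick, top about 76 mm above the table, 173 mm forward of the trigger, over the gap between jaw and block; point = middle of its top face. Pressed straight down it sinks 13 mm to its stop (2-5 N); from 9 mm on the jaw is free and a spring slides it back within a second while the disc is held down. It springs up when let go.
- clamp_jaw (a joint): Slide of the jaw (dark plate with rubber face on a toothed steel bar), in m: 0 = fully back, growing towards the block. Held at notches 0, 0.012, 0.024, 0.036; starts at 0 or 0.012 (from between notches it drops back at once). The bottom of a stroke carries it 5 mm past the notch; at 0.040 it has pushed the pin home.
- pin (a joint): Slide of the steel dowel pin (head 16 mm across, 4 mm thick, 36 mm above the table; stiff, stays where pushed) in the aluminium block (30 x 50 x 42 mm) at the clamp's front, in m: 0 = head 20 mm off the block, 0.020 = head flat against the block.
Mind the look-alikes: they are no part of the job. There is more than one size of the part that bears trigger_pad; the job needs the larger.

How it is judged:
By the outcome, as a careful person would: the job done as asked, in the order asked, and still so for the second after the job is handed in, with the robot touching nothing.
It also fails if it takes over 42 s, if anything falls off the work surface, if the arm or the gripper's body presses on something with over 40 N, if the wrist force passes 120 N, or if a joint passes its speed limit or range.

## Working session

There is one attempt and no reset: what is moved stays moved. The work goes in short steps, Python scripts to look and compute and a tool call to move; the robot and the scene stay as the last step left them, time stands still between calls to the robot, and variables do not carry over. Pictures are saved under pics/ and viewed, at most 10 in all, crops included, and the job is handed in when it is done.

Besides the shell and the picture viewer there is one more tool, called after "Request:" as name(argument=value, ...), one argument or row to a line, values as JSON. apply_moves: Moves the arm, as the interface text tells. Its arguments: {"type":"object","properties":{"grip":{"type":"array"},"travel":{"type":"array"},"spin":{"type":"array"}},"required":["grip","travel","spin"]}

```bash
mkdir -p pics; cat > h.py <<'E'
import numpy as np, cv2
from plant import robot
from scipy.spatial.transform import Rotation as R
def save(n,f):
    cv2.imwrite(f, cv2.cvtColor(np.asarray(robot.get_image(n)),cv2.COLOR_RGB2BGR))
def pose(n):
    m=robot.camera_model(n); a=np.asarray(m['attitude'],float)
    Rm=a if a.shape==(3,3) else R.from_quat(a).as_matrix()
    return m,np.asarray(m['intrinsics']),Rm,np.asarray(m['xyz'])
def pix2z(n,uv,z,P=None):
    m,K,Rm,t=P or pose(n)
    # k1 model: scale (1+k1 r^2)
    s=cv2.undistortPoints(np.array([[uv]],float),K,np.array([m['k1'],0,0,0.]))[0,0]
    d=Rm@np.array([s[0],s[1],1]); return t+d*(z-t[2])/d[2]
def w2pix(n,X,P=None):
    m,K,Rm,t=P or pose(n)
    return cv2.projectPoints((Rm.T@(np.asarray(X)-t))[None],np.zeros(3),np.zeros(3),K,np.array([m['k1'],0,0,0.]))[0][0,0]
E
python3 - <<'E'
from h import *
save('scene','pics/s1.png'); save('top','pics/t1.png')
for n in('scene','top','wrist'): print(n,robot.camera_model(n))
print(robot.state(),robot.grasp_offset)
E
```

```text
scene {'intrinsics': array([[517.54512299,   0.        , 288.35378503],
       [  0.        , 517.54512299, 213.64159936],
       [  0.        ,   0.        ,   1.        ]]), 'k1': -0.10809185024247195, 'xyz': array([0.1134902 , 0.40712303, 0.73370203]), 'attitude': array([-0.35380375,  0.87132842, -0.31171713,  0.13580181])}
top {'intrinsics': array([[490.98875156,   0.        , 286.37642861],
       [  0.        , 490.98875156, 210.93616763],
       [  0.        ,   0.        ,   1.        ]]), 'k1': -0.04424107130555529, 'xyz': array([0.44360632, 0.04408005, 0.96171511]), 'attitude': array([-0.70243277,  0.71062851, -0.03927812,  0.00724852])}
wrist {'intrinsics': array([[337.42089879,   0.        , 276.81929441],
       [  0.        , 337.42089879, 201.54478728],
       [  0.        ,   0.        ,   1.        ]]), 'k1': -0.07932953068110814, 'xyz': array([ 0.3253144 , -0.59749699,  0.37211852]), 'attitude': array([ 0.8145757 , -0.55583373, -0.09442989,  0.13637551])}
{'clock': 0.1, 'joint_positions': array([-1.23389840e+00,  2.64698739e-01,  1.60527983e+00, -2.28618667e-05,
        1.27368492e+00, -3.68785058e-02]), 'qd': array([ 0.00175607, -0.00237273, -0.00335823, -0.00058523,  0.00045651,
        0.00105991]), 'joint_torque': array([-6.28129292e-04, -5.16707540e+01, -3.68589056e+01, -7.05746561e-05,
        6.26421097e-03,  3.14130136e-05]), 'ee_pos': array([ 0.24624628, -0.62775421,  0.23004952]), 'eef_rot': array([ 9.82586017e-01,  1.85805399e-01, -1.65544335e-04, -1.02215389e-03]), 'wrist_force': array([-0.50941057, -0.08489983,  0.15222748]), 'moment': array([-0.03801511,  0.0119403 ,  0.02655351]), 'grip_force': 0.0, 'finger_gap': 0.0848190853055542} 0.0187
```

View pics/s1.png

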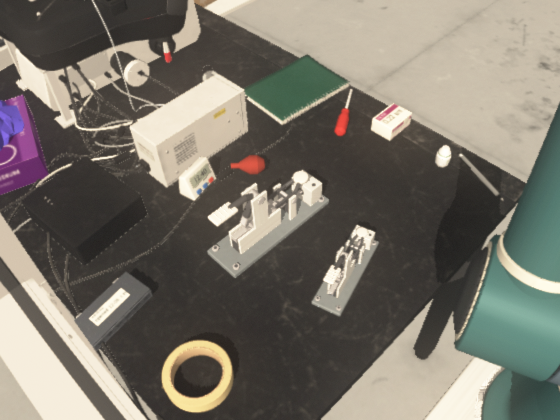

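View pics/t1.png

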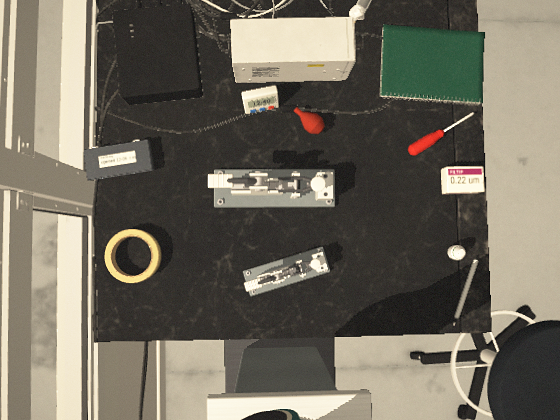

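The larger clamp is at top (272,188) and the smaller look-alike at (287,271). The trigger candidates are the white plate at top (217,181) and the small clamp's one at about (250,285). The release candidates are the disc at (318,185) and the small clamp's one at about (320,260). I choose the larger clamp and check it in a crop.

```bash
python3 - <<'E'
from h import *
a=cv2.imread('pics/t1.png')[160:220,195:350]; b=cv2.imread('pics/s1.png')[160:280,200:340]
a=cv2.resize(a,None,fx=4.5,fy=4.5,interpolation=cv2.INTER_CUBIC);b=cv2.resize(b,None,fx=2.6,fy=2.6,interpolation=cv2.INTER_CUBIC)
o=np.zeros((a.shape[0]+b.shape[0],a.shape[1],3),np.uint8);o[:a.shape[0]]=a;o[a.shape[0]:,:b.shape[1]]=b
cv2.imwrite('pics/c1.png',o);print(o.shape)
for uv,z in(((217,181),.125),((318,185),.076)):print(pix2z('top',uv,z))
for uv,z in(((222,215),.125),((301,177),.076)):print(pix2z('scene',uv,z))
E
```

```text
(582, 698, 3)
[0.55099225 0.12366773 0.125     ]
[ 0.5485609  -0.05476542  0.076     ]
[0.54710655 0.1254281  0.125     ]
[ 0.54731867 -0.0504399   0.076     ]
```

View pics/c1.png

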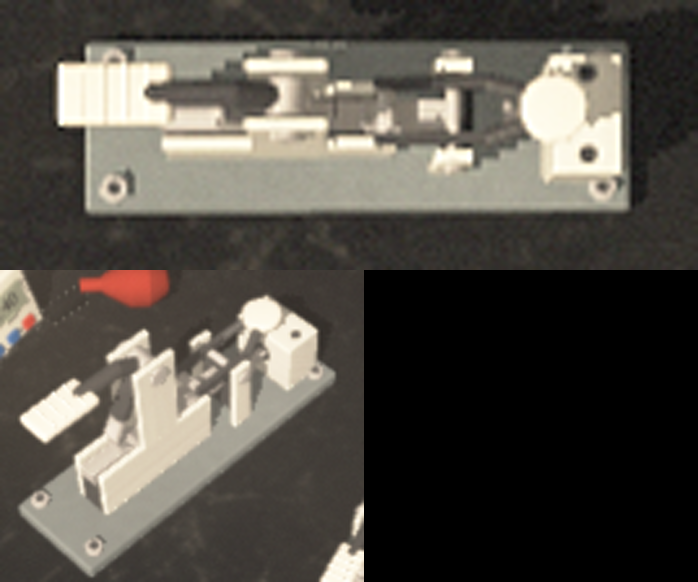

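The crop confirms the larger clamp: the trigger's ribbed plate has its middle at top pixel about (220.5,181), and the release disc is at (318,184), over the gap by the block. The top and scene estimates agree, and the spacing is about 172 mm. I'm moving above the trigger with the fingers shut.

Request:
apply_moves(
  grip=[-1, -1, -1, -1, -1],
  travel=[
    [0.015, 0.0375, 0],
    [0.015, 0.0375, 0],
    [0.015, 0.0375, 0],
    [0.015, 0.0375, 0],
    [0.015, 0.0375, 0],
  ],
  spin=[-0.0185, -0.0185, -0.0185, -0.0185, -0.0185],
)

```text
clock: 0.52
ee_pos: [0.3215, -0.4388, 0.2305]
eef_rot: [0.99, 0.139, -0.0, -0.001]
wrist_force: [0.4, -0.0, 0.1]
finger_gap: 0.0257
grip_force: 0.0
```

Request:
apply_moves(
  grip=[-1, -1, -1, -1, -1],
  travel=[
    [0.015, 0.0375, 0],
    [0.015, 0.0375, 0],
    [0.015, 0.0375, 0],
    [0.015, 0.0375, 0],
    [0.015, 0.0375, 0],
  ],
  spin=[-0.0185, -0.0185, -0.0185, -0.0185, -0.0185],
)

```text
clock: 0.93
ee_pos: [0.3964, -0.2514, 0.2309]
eef_rot: [0.996, 0.094, -0.0, -0.0]
wrist_force: [0.9, 0.7, -0.7]
finger_gap: -0.0001
grip_force: 0.0
```

Request:
apply_moves(
  grip=[-1, -1, -1, -1, -1],
  travel=[
    [0.015, 0.0375, 0],
    [0.015, 0.0375, 0],
    [0.015, 0.0375, 0],
    [0.015, 0.0375, 0],
    [0.015, 0.0375, 0],
  ],
  spin=[-0.0185, -0.0185, -0.0185, -0.0185, -0.0185],
)

```text
clock: 1.35
ee_pos: [0.4714, -0.0639, 0.2311]
eef_rot: [0.999, 0.048, -0.0, 0.0]
wrist_force: [0.7, -1.3, -0.3]
finger_gap: -0.0001
grip_force: 0.0
```

Request:
apply_moves(
  grip=[-1, -1, -1, -1, -1],
  travel=[
    [0.015, 0.0375, 0],
    [0.015, 0.0375, 0],
    [0.015, 0.0375, 0],
    [0.015, 0.0375, 0],
    [0.015, 0.0375, 0],
  ],
  spin=[-0.0185, -0.0185, -0.0185, -0.0185, -0.0185],
)

```text
clock: 1.77
ee_pos: [0.5465, 0.1237, 0.2309]
eef_rot: [1.0, 0.002, -0.0, 0.0]
wrist_force: [1.1, -0.6, 0.1]
finger_gap: -0.0001
grip_force: 0.0
```

```bash
python3 - <<'E'
from h import *
print(pix2z('top',(220.5,180.9),.125),pix2z('top',(317.9,183.8),.076),pix2z('scene',(223,214.2),.125))
s=robot.state();print(s['clock'],s['ee_pos'],s['eef_rot'],s['wrist_force'],s['finger_gap'])
P=pose('wrist');save('wrist','pics/w1.png');print(P[3])
for X in((.5478,.118,.125),(.548,-.054,.076)):print(w2pix('wrist',X,P))
E
```

```text
[0.55111589 0.11771153 0.125     ] [ 0.55076171 -0.05462128  0.076     ] [0.54720342 0.1233137  0.125     ]
1.7667 [0.54645592 0.1236708  0.23087163] [ 9.99998636e-01  1.62798146e-03 -2.48592432e-04  1.22616318e-04] [ 1.09914174 -0.55703001  0.14382338] -0.00011342957759725959
[0.63132912 0.12361275 0.3728531 ]
[283.87959293 198.53301484]
[466.16024327 182.13553453]
```

View pics/w1.png

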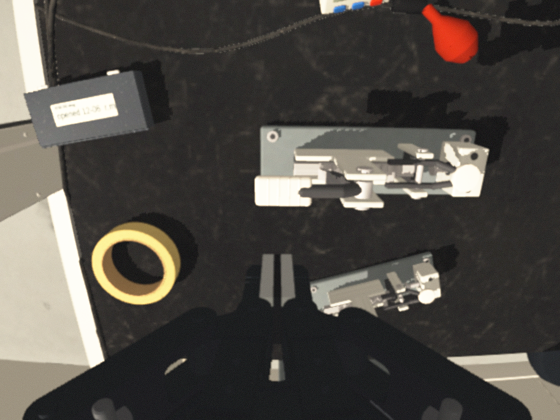

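The wrist view shows the trigger plate's middle at about (283,191) and the disc at (465,180). That puts the trigger at about (0.551, 0.118) and the disc at (0.550, -0.054), in agreement with the top view. Next I go down over the trigger.

Request:
apply_moves(
  grip=[-1, -1, -1, -1, -1],
  travel=[
    [0.0045, -0.003, -0.03],
    [0, 0, -0.035],
    [0, 0, -0.025],
    [0, 0, -0.012],
    [0, 0, -0.008],
  ],
  spin=[0, 0, 0, 0, 0],
)

```text
clock: 2.23
ee_pos: [0.5489, 0.1185, 0.1189]
eef_rot: [1.0, 0.002, -0.003, 0.0]
wrist_force: [-3.3, 1.6, 3.3]
finger_gap: -0.0
grip_force: 1.6
```

Request:
apply_moves(
  grip=[-1, -1, -1],
  travel=[
    [0, 0, -0.008],
    [0, 0, -0.008],
    [0, 0, -0.008],
  ],
  spin=[0, 0, 0],
)

```text
clock: 2.48
ee_pos: [0.5519, 0.1186, 0.1023]
eef_rot: [1.0, 0.002, 0.001, -0.0]
wrist_force: [-7.2, 2.1, 21.3]
finger_gap: 0.0
grip_force: 9.7
```

Request:
apply_moves(
  grip=[-1, -1],
  travel=[
    [0, 0, -0.004],
    [0, 0, -0.002],
  ],
  spin=[0, 0],
)

```text
clock: 2.65
ee_pos: [0.5533, 0.1184, 0.0951]
eef_rot: [1.0, 0.002, 0.002, 0.0]
wrist_force: [-5.8, -2.0, 17.7]
finger_gap: -0.0001
grip_force: 7.5
```

Request:
apply_moves(
  grip=[-1],
  travel=[
    [0, 0, 0],
  ],
  spin=[0],
)

```text
clock: 2.73
ee_pos: [0.5533, 0.1184, 0.0954]
eef_rot: [1.0, 0.002, 0.002, -0.0]
wrist_force: [-6.6, -1.1, 15.0]
finger_gap: 0.0
grip_force: 5.9
```

```bash
python3 - <<'E'
from h import *
a=cv2.imread('pics/w1.png')[110:215,245:500]
P=pose('wrist');save('wrist','pics/w2.png')
save('scene','pics/s2.png')
b=cv2.imread('pics/w2.png'); c=cv2.imread('pics/s2.png')[150:290,180:350]
o=np.zeros((600,800,3),np.uint8)
o[:315,:]=cv2.resize(b,(800,600))[0:315]
o[315:600,:346]=cv2.resize(c,(346,285)); o[315:500,350:799]=cv2.resize(a,(449,185))
cv2.imwrite('pics/c2.png',o); s=robot.state(); print(s['ee_pos'],s['wrist_force'])
E
```

```text
[0.55325118 0.11842139 0.09552817] [-4.75388208 -1.35143175 13.87282   ]
```

View pics/c2.png

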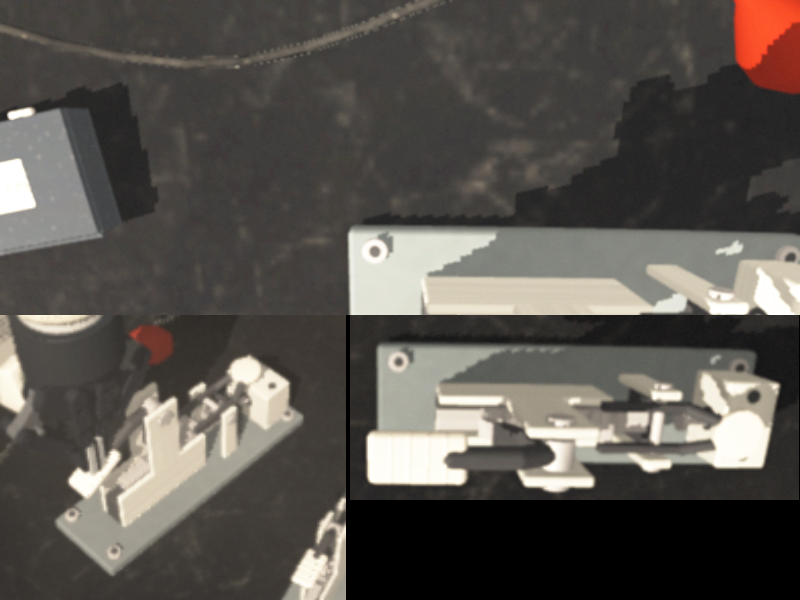

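The scene inset shows the fingers on the white trigger plate, with the plate pushed down. I'll press on to the stop.

Request:
apply_moves(
  grip=[-1, -1],
  travel=[
    [0, 0, -0.003],
    [0, 0, -0.002],
  ],
  spin=[0, 0],
)

```text
clock: 3.0
ee_pos: [0.5543, 0.1185, 0.0935]
eef_rot: [1.0, 0.002, 0.003, -0.0]
wrist_force: [-13.4, -3.5, 38.8]
finger_gap: 0.0
grip_force: 16.2
```

Request:
apply_moves(
  grip=[-1],
  travel=[
    [0, 0, -0.002],
  ],
  spin=[0],
)

```text
clock: 3.08
ee_pos: [0.5544, 0.1185, 0.0931]
eef_rot: [1.0, 0.002, 0.003, -0.0]
wrist_force: [-18.1, -3.9, 48.6]
finger_gap: 0.0001
grip_force: 20.1
```

Request:
apply_moves(
  grip=[-1, -1, -1, -1, -1],
  travel=[
    [0, 0, 0.02],
    [0, 0, 0.02],
    [0, 0, 0.01],
    [0, 0, 0],
    [0, 0, 0],
  ],
  spin=[0, 0, 0, 0, 0],
)

```text
clock: 3.5
ee_pos: [0.5521, 0.1186, 0.1354]
eef_rot: [1.0, 0.002, 0.001, -0.0]
wrist_force: [0.2, -0.6, -0.2]
finger_gap: -0.0002
grip_force: 0.0
```

```bash
python3 - <<'E'
from h import *
a=cv2.imread('pics/t1.png')[160:220,195:350]
s=robot.state(); print(s['ee_pos'],s['wrist_force'])
save('top','pics/t2.png');save('scene','pics/s3.png')
o=np.zeros((600,800,3),np.uint8)
f=lambda p,sl,w,h:cv2.resize(cv2.imread(p)[sl],(w,h),interpolation=cv2.INTER_CUBIC)
sl=np.s_[160:280,200:340]
o[:300,:350]=f('pics/s1.png',sl,350,300);o[:300,400:750]=f('pics/s3.png',sl,350,300)
o[300:570,:]=f('pics/t2.png',np.s_[160:213,195:350],800,270)
cv2.imwrite('pics/c3.png',o)
E
```

```text
[0.55207605 0.118553   0.13535132] [ 0.20194949 -0.62216836 -0.18918718]
```

View pics/c3.png

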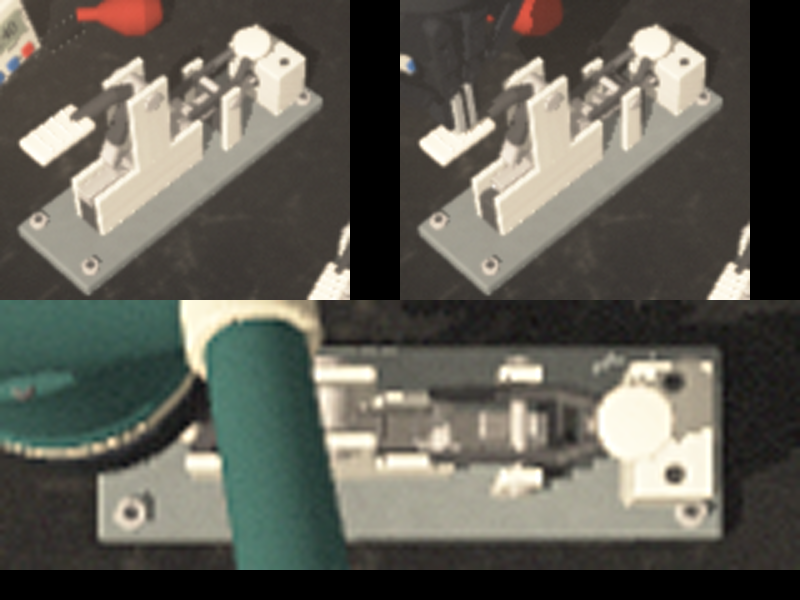

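The left and right scene insets differ: the jaw carriage has moved forward and the trigger has sprung back up. I repeat the stroke.

Request:
apply_moves(
  grip=[-1, -1, -1, -1, -1],
  travel=[
    [0, 0, -0.012],
    [0, 0, -0.01],
    [0, 0, -0.01],
    [0, 0, -0.009],
    [0, 0, -0.006],
  ],
  spin=[0, 0, 0, 0, 0],
)

```text
clock: 4.02
ee_pos: [0.5536, 0.1183, 0.0922]
eef_rot: [1.0, 0.002, 0.002, 0.001]
wrist_force: [-19.4, -6.1, 69.1]
finger_gap: 0.0003
grip_force: 28.6
```

Request:
apply_moves(
  grip=[-1, -1],
  travel=[
    [0, 0, -0.001],
    [0, 0, 0],
  ],
  spin=[0, 0],
)

```text
clock: 4.18
ee_pos: [0.5535, 0.1184, 0.0931]
eef_rot: [1.0, 0.002, 0.002, 0.0]
wrist_force: [-14.3, -3.9, 45.1]
finger_gap: -0.0003
grip_force: 18.8
```

Request:
apply_moves(
  grip=[-1, -1, -1, -1, -1],
  travel=[
    [0, 0, 0.02],
    [0, 0, 0.02],
    [0, 0, 0.008],
    [0, 0, 0],
    [0, 0, 0],
  ],
  spin=[0, 0, 0, 0, 0],
)

```text
clock: 4.6
ee_pos: [0.55, 0.1184, 0.1325]
eef_rot: [1.0, 0.002, -0.001, 0.0]
wrist_force: [-0.2, 0.1, -0.5]
finger_gap: 0.0001
grip_force: 0.0
```

Request:
apply_moves(
  grip=[-1, -1, -1, -1, -1],
  travel=[
    [0, 0, -0.009],
    [0, 0, -0.01],
    [0, 0, -0.01],
    [0, 0, -0.006],
    [0, 0, -0.004],
  ],
  spin=[0, 0, 0, 0, 0],
)

```text
clock: 5.02
ee_pos: [0.551, 0.1178, 0.0946]
eef_rot: [1.0, 0.002, -0.0, 0.001]
wrist_force: [-4.8, -2.3, 23.2]
finger_gap: 0.0001
grip_force: 10.0
```

Request:
apply_moves(
  grip=[-1, -1],
  travel=[
    [0, 0, -0.002],
    [0, 0, -0.002],
  ],
  spin=[0, 0],
)

```text
clock: 5.18
ee_pos: [0.5513, 0.1177, 0.094]
eef_rot: [1.0, 0.002, -0.0, 0.001]
wrist_force: [-11.9, -3.2, 36.7]
finger_gap: 0.0002
grip_force: 15.2
```

Request:
apply_moves(
  grip=[-1],
  travel=[
    [0, 0, 0],
  ],
  spin=[0],
)

```text
clock: 5.27
ee_pos: [0.5512, 0.1178, 0.0944]
eef_rot: [1.0, 0.002, -0.0, 0.001]
wrist_force: [-9.9, -3.4, 26.9]
finger_gap: 0.0002
grip_force: 11.3
```

Request:
apply_moves(
  grip=[-1, -1, -1, -1, -1],
  travel=[
    [0, 0, 0.02],
    [0, 0, 0.02],
    [0, 0, 0.004],
    [0, 0, 0],
    [0, 0, 0],
  ],
  spin=[0, 0, 0, 0, 0],
)

```text
clock: 5.68
ee_pos: [0.5498, 0.1182, 0.1334]
eef_rot: [1.0, 0.002, -0.001, 0.0]
wrist_force: [0.3, 1.0, -0.6]
finger_gap: -0.0001
grip_force: 0.0
```

Request:
apply_moves(
  grip=[-1, -1, -1, -1, -1],
  travel=[
    [0, 0, -0.009],
    [0, 0, -0.01],
    [0, 0, -0.01],
    [0, 0, -0.006],
    [0, 0, -0.004],
  ],
  spin=[0, 0, 0, 0, 0],
)

```text
clock: 6.1
ee_pos: [0.5509, 0.1179, 0.0953]
eef_rot: [1.0, 0.002, -0.0, 0.001]
wrist_force: [-3.5, -2.0, 17.3]
finger_gap: 0.0001
grip_force: 7.3
```

Request:
apply_moves(
  grip=[-1, -1, -1],
  travel=[
    [0, 0, -0.002],
    [0, 0, -0.002],
    [0, 0, 0],
  ],
  spin=[0, 0, 0],
)

```text
clock: 6.35
ee_pos: [0.5512, 0.1177, 0.0947]
eef_rot: [1.0, 0.002, -0.0, 0.001]
wrist_force: [-7.1, -2.8, 21.7]
finger_gap: -0.0001
grip_force: 9.0
```

Request:
apply_moves(
  grip=[-1, -1, -1, -1, -1],
  travel=[
    [0, 0, 0.02],
    [0, 0, 0.02],
    [0, 0, 0.01],
    [0, 0, 0],
    [0, 0, 0],
  ],
  spin=[0, 0, 0, 0, 0],
)

```text
clock: 6.77
ee_pos: [0.5505, 0.1183, 0.1413]
eef_rot: [1.0, 0.002, -0.0, 0.0]
wrist_force: [0.2, 0.1, -0.7]
finger_gap: 0.0001
grip_force: 0.0
```

```bash
python3 - <<'E'
from h import *
s=robot.state(); print(s['ee_pos'],s['wrist_force'])
save('top','pics/t4.png');save('scene','pics/s4.png')
o=np.zeros((600,800,3),np.uint8)
f=lambda p,sl,w,h:cv2.resize(cv2.imread(p)[sl],(w,h),interpolation=cv2.INTER_CUBIC)
sl=np.s_[165:235,260:340]
o[:300,:343]=f('pics/s1.png',sl,343,300);o[:300,400:743]=f('pics/s4.png',sl,343,300)
o[300:600,:400]=f('pics/t1.png',np.s_[160:214,268:340],400,300)
o[300:600,400:]=f('pics/t4.png',np.s_[160:214,268:340],400,300)
cv2.imwrite('pics/c4.png',o)
E
```

```text
[0.55051909 0.11832137 0.14132851] [ 0.1622124   0.11300121 -0.69473525]
```

View pics/c4.png

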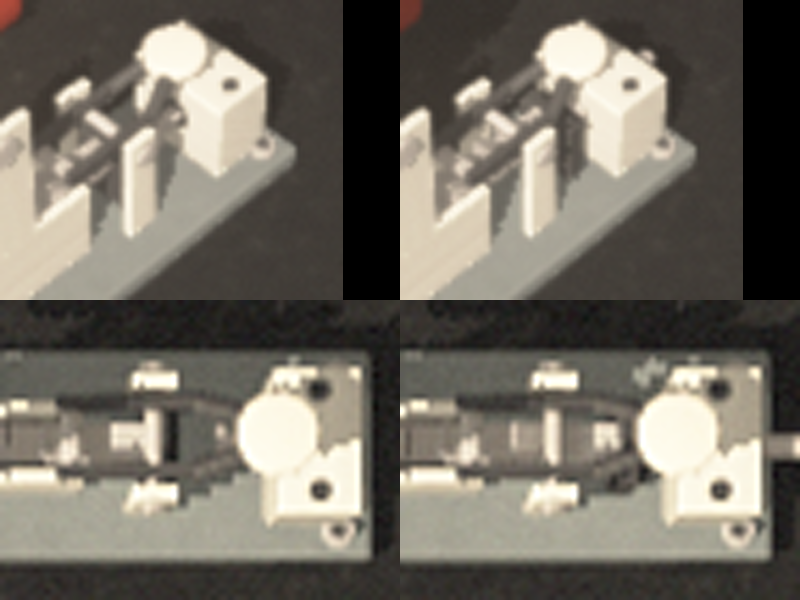

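The jaw's rubber plate is now at the front, and the pin's tail sticks out past the block (lower right, at about x=775 and up). I'll make one more firm stroke and compare the pin's tail before and after it, to be sure the pin has stopped moving.

Request:
apply_moves(
  grip=[-1, -1, -1, -1, -1],
  travel=[
    [0, 0, -0.015],
    [0, 0, -0.012],
    [0, 0, -0.01],
    [0, 0, -0.009],
    [0, 0, -0.005],
  ],
  spin=[0, 0, 0, 0, 0],
)

```text
clock: 7.28
ee_pos: [0.5518, 0.1179, 0.0935]
eef_rot: [1.0, 0.002, 0.0, 0.001]
wrist_force: [-14.1, -4.8, 47.4]
finger_gap: 0.0002
grip_force: 19.2
```

Request:
apply_moves(
  grip=[-1, -1, -1],
  travel=[
    [0, 0, -0.003],
    [0, 0, -0.002],
    [0, 0, 0],
  ],
  spin=[0, 0, 0],
)

```text
clock: 7.53
ee_pos: [0.552, 0.1179, 0.0935]
eef_rot: [1.0, 0.002, 0.0, 0.001]
wrist_force: [-17.6, -5.1, 47.3]
finger_gap: -0.0003
grip_force: 19.2
```

Request:
apply_moves(
  grip=[-1, -1, -1, -1, -1],
  travel=[
    [0, 0, 0.02],
    [0, 0, 0.025],
    [0, 0, 0.03],
    [0, 0, 0.02],
    [0, 0, 0],
  ],
  spin=[0, 0, 0, 0, 0],
)

```text
clock: 7.95
ee_pos: [0.5533, 0.1187, 0.1852]
eef_rot: [1.0, 0.002, 0.003, -0.0]
wrist_force: [-0.1, -0.4, 0.7]
finger_gap: -0.0
grip_force: 0.0
```

```bash
python3 - <<'E'
from h import *
s=robot.state(); print(s['ee_pos'],s['wrist_force'])
save('top','pics/t5.png')
o=np.zeros((600,800,3),np.uint8)
f=lambda p,w,h:cv2.resize(cv2.imread(p)[160:214,270:366],(w,h),interpolation=cv2.INTER_NEAREST)
o[:300,:533]=f('pics/t4.png',533,300); o[300:600,:533]=f('pics/t5.png',533,300)
cv2.imwrite('pics/c5.png',o)
for t in '45': print(cv2.imread(f'pics/t{t}.png',0)[185:188,328:352].max(0))
E
```

```text
[0.55326181 0.11868413 0.18518568] [-0.14938398 -0.40776913  0.66098534]
[251 247 246 250 250 122 131 133 134 137 154 236 126  26  34  34  35  33
  31  35  29  33  32  34]
[251 247 246 249 251 126 131 133 134 132 154 236 128  26  30  34  34  29
  35  33  31  34  29  33]
```

View pics/c5.png

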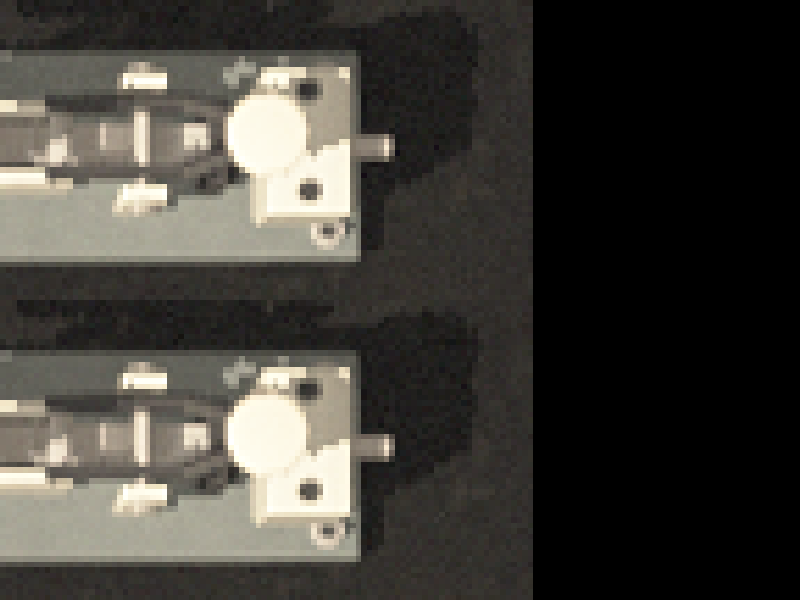

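Both insets show the pin's tail at the same pixel (about 340), so the pin is home. On to the release disc.

Request:
apply_moves(
  grip=[-1, -1, -1, -1, -1],
  travel=[
    [-0.003, -0.035, 0],
    [0, -0.035, 0],
    [0, -0.035, 0],
    [0, -0.034, 0],
    [0, -0.034, 0],
  ],
  spin=[0, 0, 0, 0, 0],
)

```text
clock: 8.42
ee_pos: [0.5456, -0.0557, 0.178]
eef_rot: [1.0, 0.002, -0.003, -0.0]
wrist_force: [-0.3, 0.3, -0.4]
finger_gap: 0.0
grip_force: 0.0
```

Request:
apply_moves(
  grip=[-1, -1, -1, -1],
  travel=[
    [0, 0, -0.035],
    [0, 0, -0.035],
    [0, 0, -0.02],
    [0, 0, 0],
  ],
  spin=[0, 0, 0, 0],
)

```text
clock: 8.75
ee_pos: [0.5407, -0.054, 0.0828]
eef_rot: [1.0, 0.002, -0.008, -0.001]
wrist_force: [-1.2, 0.7, -1.3]
finger_gap: -0.0001
grip_force: 0.0
```

```bash
python3 - <<'E'
from h import *
s=robot.state(); print(s['ee_pos'],s['wrist_force'])
P=pose('wrist');save('wrist','pics/w6.png');save('scene','pics/s6.png')
print(w2pix('wrist',(.550,-.054,.076),P),w2pix('wrist',s['ee_pos'],P))
o=np.zeros((600,800,3),np.uint8)
o[:420,:560]=cv2.imread('pics/w6.png')
o[:240,560:]=cv2.resize(cv2.imread('pics/s6.png')[140:240,240:340],(240,240))
cv2.imwrite('pics/c6.png',o)
E
```

```text
[ 0.54066707 -0.05399448  0.08281779] [-1.16537031  0.74838003 -1.32162418]
[276.35816731 247.49489327] [276.26465069 271.36591261]
```

View pics/c6.png

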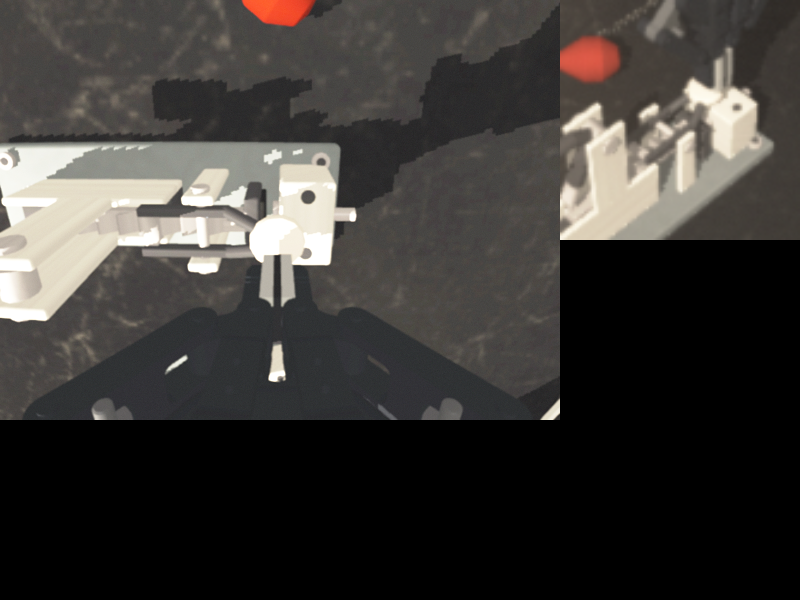

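The wrist view shows the disc's middle at (277,241) and the fingertip's front edge at (277,255). The fingertip needs about 11 mm more in x; y is fine.

Request:
apply_moves(
  grip=[-1, -1],
  travel=[
    [0.011, 0, 0.003],
    [0, 0, 0],
  ],
  spin=[0, 0],
)

```text
clock: 9.02
ee_pos: [0.5619, -0.0545, 0.0963]
eef_rot: [1.0, 0.002, 0.002, 0.0]
wrist_force: [0.6, 0.3, 0.5]
finger_gap: 0.0004
grip_force: 0.0
```

Request:
apply_moves(
  grip=[-1, -1, -1],
  travel=[
    [0, 0, -0.008],
    [0, 0, -0.006],
    [0, 0, -0.004],
  ],
  spin=[0, 0, 0],
)

```text
clock: 9.27
ee_pos: [0.5583, -0.0542, 0.0757]
eef_rot: [1.0, 0.002, -0.0, 0.0]
wrist_force: [0.5, -2.0, 4.2]
finger_gap: -0.0
grip_force: 2.3
```

Request:
apply_moves(
  grip=[-1, -1, -1, -1],
  travel=[
    [0, 0, 0.008],
    [-0.007, 0, 0],
    [0, 0, 0],
    [0, 0, 0],
  ],
  spin=[0, 0, 0, 0],
)

```text
clock: 9.6
ee_pos: [0.5515, -0.0544, 0.0846]
eef_rot: [1.0, 0.002, 0.0, -0.0]
wrist_force: [-0.5, -0.7, 1.2]
finger_gap: -0.0
grip_force: 0.0
```

Request:
apply_moves(
  grip=[-1, -1, -1, -1, -1],
  travel=[
    [0, 0, -0.006],
    [0, 0, -0.006],
    [0, 0, -0.005],
    [0, 0, -0.004],
    [0, 0, -0.002],
  ],
  spin=[0, 0, 0, 0, 0],
)

```text
clock: 10.02
ee_pos: [0.5532, -0.0565, 0.0628]
eef_rot: [1.0, 0.002, 0.001, 0.002]
wrist_force: [-6.9, -6.1, 22.4]
finger_gap: 0.0001
grip_force: 11.5
```

The disc is at its stop, so I hold it down for over a second.

Request:
apply_moves(
  grip=[-1, -1, -1, -1, -1],
  travel=[
    [0, 0, 0.001],
    [0, 0, 0],
    [0, 0, 0],
    [0, 0, 0],
    [0, 0, 0],
  ],
  spin=[0, 0, 0, 0, 0],
)

```text
clock: 10.43
ee_pos: [0.553, -0.0565, 0.0634]
eef_rot: [1.0, 0.002, 0.001, 0.002]
wrist_force: [-1.5, -6.6, 8.3]
finger_gap: -0.0005
grip_force: 5.2
```

Request:
apply_moves(
  grip=[-1, -1, -1, -1, -1],
  travel=[
    [0, 0, 0],
    [0, 0, 0],
    [0, 0, 0],
    [0, 0, 0],
    [0, 0, 0],
  ],
  spin=[0, 0, 0, 0, 0],
)

```text
clock: 10.85
ee_pos: [0.553, -0.0565, 0.0634]
eef_rot: [1.0, 0.002, 0.001, 0.002]
wrist_force: [-2.3, -6.8, 8.1]
finger_gap: 0.0001
grip_force: 5.2
```

Request:
apply_moves(
  grip=[-1, -1, -1, -1, -1],
  travel=[
    [0, 0, 0],
    [0, 0, 0],
    [0, 0, 0],
    [0, 0, 0],
    [0, 0, 0],
  ],
  spin=[0, 0, 0, 0, 0],
)

```text
clock: 11.27
ee_pos: [0.553, -0.0565, 0.0634]
eef_rot: [1.0, 0.002, 0.001, 0.002]
wrist_force: [-1.5, -7.1, 8.1]
finger_gap: 0.0
grip_force: 5.2
```

Request:
apply_moves(
  grip=[-1, -1, -1, -1, -1],
  travel=[
    [0, 0, 0],
    [0, 0, 0],
    [0, 0, 0],
    [0, 0, 0],
    [0, 0, 0],
  ],
  spin=[0, 0, 0, 0, 0],
)

```text
clock: 11.68
ee_pos: [0.553, -0.0565, 0.0634]
eef_rot: [1.0, 0.002, 0.001, 0.002]
wrist_force: [-2.3, -7.6, 9.2]
finger_gap: -0.0
grip_force: 5.2
```

Request:
apply_moves(
  grip=[-1, -1, -1, -1, -1],
  travel=[
    [0, 0, 0.02],
    [0, 0, 0.03],
    [0, 0, 0.035],
    [0, 0, 0.035],
    [-0.03, -0.02, 0.01],
  ],
  spin=[0, 0, 0, 0, 0],
)

```text
clock: 12.1
ee_pos: [0.529, -0.0733, 0.1985]
eef_rot: [1.0, 0.003, 0.006, 0.0]
wrist_force: [1.6, -1.4, 1.6]
finger_gap: -0.0001
grip_force: 0.0
```

Request:
apply_moves(
  grip=[-1, -1, -1, -1, -1],
  travel=[
    [-0.01, -0.038, 0],
    [-0.01, -0.038, 0],
    [-0.01, -0.038, 0],
    [-0.01, -0.038, 0],
    [0, 0, 0],
  ],
  spin=[0, 0, 0, 0, 0],
)

```text
clock: 12.52
ee_pos: [0.4801, -0.2321, 0.1917]
eef_rot: [1.0, -0.001, -0.001, 0.001]
wrist_force: [-0.3, 0.6, 0.4]
finger_gap: -0.0
grip_force: 0.0
```

```bash
python3 - <<'E'
from h import *
s=robot.state(); print(s['clock'],s['ee_pos'],s['wrist_force'])
save('top','pics/t7.png');save('scene','pics/s7.png')
o=np.zeros((600,800,3),np.uint8)
f=lambda p,sl,w,h:cv2.resize(cv2.imread(p)[sl],(w,h),interpolation=cv2.INTER_CUBIC)
o[:300,:750]=f('pics/t7.png',np.s_[160:220,200:350],750,300)
sl=np.s_[160:280,200:340]
o[300:600,:350]=f('pics/s1.png',sl,350,300);o[300:600,400:750]=f('pics/s7.png',sl,350,300)
cv2.imwrite('pics/c7.png',o)
E
```

```text
12.5167 [ 0.48009963 -0.23206588  0.19170325] [-0.29019384  0.5655371   0.41941513]
```

View pics/c7.png

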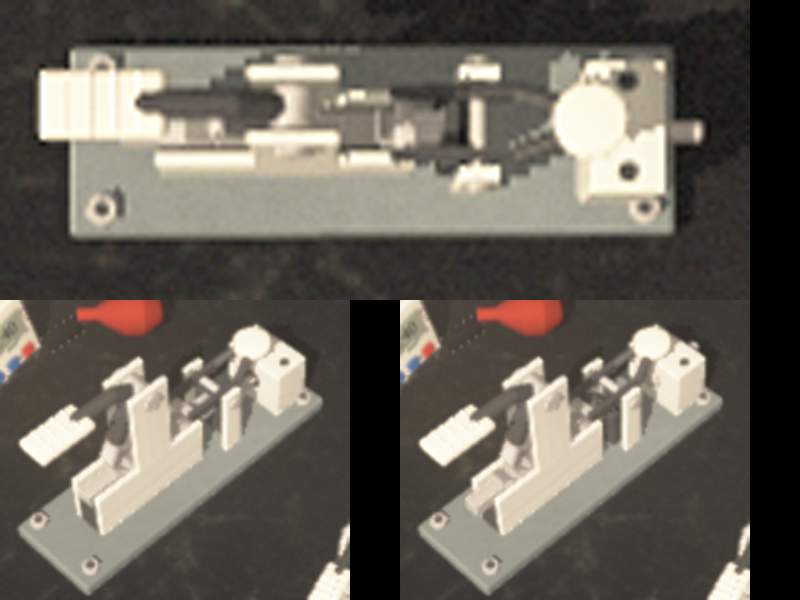

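The jaw is fully back, about 12 mm behind where it started, with the bar sticking out at the rear. The pin is still home, the trigger and disc are both up, and the arm is clear.

```bash
python3 -c "
from plant import robot
print(robot.finish_job())"
```

```text
the job is handed in; nothing more can be done
None
```

The job is handed in at about 12.5 s: the larger clamp pressed the pin home, the release lever let the jaw slide fully back, and the last pictures show both so, with the arm clear; pressing the trigger at its stop took the wrist force to 69 N at one point, under the 120 N limit but above the trigger's stated 3–30 N.

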